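Wake and zero the scale that holds the silver bowl

ROBOT

A 6-joint arm with a two-finger parallel gripper is mounted at the origin on the work surface. World frame = base frame: x ahead of the robot, y to its left, z up, the work surface at z = 0. Lengths are in m, angles in rad, forces in N, time in s.
With the tool pointing down it reaches from about 0.35 to 0.875 m from the base axis. Payload 15.5 kg.
Tool frame: the origin (TCP) lies where the fingers leave the gripper's body, on its centre line; the fingertips stand 73 mm ahead of it and the grasp point (between the pads) lies 54 mm ahead of it; z points along the fingers, y is the line along which they close (so a half turn about z gives the same grasp; the last joint's range is limited). The gripper opens to 85 mm and grips with 20 to 120 N. Pads are 22 mm wide; open, the fingers measure 114 mm over their backs; the gripper's body (76 mm by 85 mm) begins 54 mm behind the grasp point. The pads swing forward as they close: fully open they stand 13 mm farther back than shut.
Start: joints at [-1.282, 0.494, 1.345, -0, 1.302, -0.096], TCP at [0.235, -0.579, 0.304] pointing down, gripper open.
Joint ranges: [-2.91, 2.91], [-0.82, 2.16], [0.22, 2.67], [-1.22, 4.37], [0.12, 2.79], [-3.08, 3.08]. Speed limits (rad/s): [1.89, 1.89, 2.57, 3.01, 3.01, 3.01].

INTERFACE

Orientations are given as a unit quaternion [x, y, z, w].
In Python, from bench import bot gives the robot as it stands.
- The arm moves only by the tool move_arm, never from a script. Its argument "rows" is a list of rows, each a list of 7 numbers: the opening, from 0 (shut) to 1 (fully open), then the shift along the world's x, y, z in mm, then the turn, a rotation vector about the world's x, y, z in degrees. A call has 1 to 12 rows; each row shifts and turns the commanded pose from where the row before left it; what a row does not reach is not made up. A row lasts 1/8 s, in which the tool goes at most 62.5 mm and 10.7 degrees, less where a joint would pass 70% of its speed; a pose out of reach is approached as far as the arm can. A call is refused whole if a number of a shift passes 62.5 or a number of a turn 10.7, either way. A call with a gripper value outside its range is refused whole. The fingers move at their own pace and stop on an object; "newtons" is the grip in N (left out, the last holds). Time passes only in rows, so rows that do not move let the fingers close. It gives the time, the measured TCP pose, the force, the opening and the grip force at its end, in the units of the state.
- bot.get_obs(): the state, without advancing time (a new reading comes with each control period).
- bot.grab_frame(name): name is "side" or "top"; returns a dict with "img" (400x640x3 uint8, blue, green, red), "fovy" (degrees; the focal length in pixels is half the picture's height over the tangent of half this angle, whatever the lens; pixels are square), "cx", "cy" (the principal point, pixels), "pose" (4x4, takes a point from camera to world coordinates). Camera axes: x right, y down, z forward; pixel columns grow to the right and rows downward; lengths in m; the calibration is good to about 2 mm. A picture is of the moment at which its call begins. There is no depth.
- bot.close_job(): hands the job in; it is judged then, once.
The state is a dict: "clock": time; "joints": joint angles; "joint_vel": joint speeds; "joint_efforts": joint torques, N m; "position": TCP position; "eef_rot": TCP orientation; "force": force on the tool from outside, world axes, zero at the start; "torque": the same for the moment, N m; "opening": finger opening in m; "grasp_force": force on a finger pad.
Only numpy, scipy, OpenCV 4.12 (cv2) and the standard library are available. Lean on these libraries where they do the work, as an engineer would, in place of code of your own. Each camera call takes 0.05 s, during which the arm holds its last target. There are 200 camera calls.

TASK

Find the scale that the silver bowl stands on. With closed fingertips slowly and gently press that scale's green key down, keep it down for about half a second and let it up; then press its blue key down in the same way, and withdraw. Do not press any other key, do not touch the bowls, and leave everything else on the bench where it is.

Things in the scene. Friction and masses are not known exactly. Their poses are not given: they have to be found in the camera images.
- scale_1: Scale 1 of two alike, fixed: grey box 250 (x) x 200 (y) x 45 mm high, origin at the centre of its underside, z up, yaw within 0.45 rad, robot on its -x side. Round keys (radius 12 mm) in a row 100 mm to -x of the origin: green at y +55 mm, white at 0, blue at -55 mm; they stand 12 mm above the deck (tops at z 57 mm). A flat display lies between keys and pan.
- pan_1 (a point): Centre of the top face of scale 1's round dark pan: radius 78 mm, 60 mm above the table, centred 35 mm to +x of the scale's origin.
- green_1 (a joint): The green key of scale 1 (wakes the scale): 0 = up, 0.008 m = fully down. Sprung: about 1 N starts it, 8 N takes it fully down onto a hard stop (press slowly), and it comes back up by itself. It registers beyond 0.004 m (about 4.5 N).
- green_1_top (a point): Centre of the flat top of scale 1's green key, moving with the key, whose stroke is straight down.
- white_1 (a joint): The white key of scale 1 (changes the units, not wanted): 0 = up, 0.008 m = fully down. Sprung: about 1 N starts it, 8 N takes it fully down onto a hard stop (press slowly), and it comes back up by itself. It registers beyond 0.004 m (about 4.5 N).
- white_1_top (a point): Centre of the flat top of scale 1's white key, moving with the key, whose stroke is straight down.
- blue_1 (a joint): The blue key of scale 1 (sets the scale to zero): 0 = up, 0.008 m = fully down. Sprung: about 1 N starts it, 8 N takes it fully down onto a hard stop (press slowly), and it comes back up by itself. It registers beyond 0.004 m (about 4.5 N).
- blue_1_top (a point): Centre of the flat top of scale 1's blue key, moving with the key, whose stroke is straight down.
- scale_2: Scale 2 of two alike, fixed: grey box 250 (x) x 200 (y) x 45 mm high, origin at the centre of its underside, z up, yaw within 0.45 rad, robot on its -x side. Round keys (radius 12 mm) in a row 100 mm to -x of the origin: green at y +55 mm, white at 0, blue at -55 mm; they stand 12 mm above the deck (tops at z 57 mm). A flat display lies between keys and pan.
- pan_2 (a point): Centre of the top face of scale 2's round dark pan: radius 78 mm, 60 mm above the table, centred 35 mm to +x of the scale's origin.
- green_2 (a joint): The green key of scale 2 (wakes the scale): 0 = up, 0.008 m = fully down. Sprung: about 1 N starts it, 8 N takes it fully down onto a hard stop (press slowly), and it comes back up by itself. It registers beyond 0.004 m (about 4.5 N).
- green_2_top (a point): Centre of the flat top of scale 2's green key, moving with the key, whose stroke is straight down.
- white_2 (a joint): The white key of scale 2 (changes the units, not wanted): 0 = up, 0.008 m = fully down. Sprung: about 1 N starts it, 8 N takes it fully down onto a hard stop (press slowly), and it comes back up by itself. It registers beyond 0.004 m (about 4.5 N).
- white_2_top (a point): Centre of the flat top of scale 2's white key, moving with the key, whose stroke is straight down.
- blue_2 (a joint): The blue key of scale 2 (sets the scale to zero): 0 = up, 0.008 m = fully down. Sprung: about 1 N starts it, 8 N takes it fully down onto a hard stop (press slowly), and it comes back up by itself. It registers beyond 0.004 m (about 4.5 N).
- blue_2_top (a point): Centre of the flat top of scale 2's blue key, moving with the key, whose stroke is straight down.
- silver_bowl: Silver round-bellied open bowl, 108 mm widest, 60 mm high, mouth 90 mm, foot 52 mm across, about 250 g, loose; origin at the centre of its foot. Stands within 15 mm of the centre of the pan of one scale, either one.
- copper_bowl: Reddish copper round-bellied open bowl, 108 mm widest, 60 mm high, mouth 90 mm, foot 52 mm across, about 250 g, loose; origin at the centre of its foot. Stands in the same way on the other scale's pan.
- brass_bowl: Yellow brass round-bellied open bowl, 108 mm widest, 60 mm high, mouth 90 mm, foot 52 mm across, about 250 g, loose; origin at the centre of its foot. Stands on the table at the robot's left, not on a scale.
- hammer: Loose hammer lying on the table at the right, 260 mm long along its x; origin on its underside.
- mallet: Loose wooden mallet lying near the robot at the right, about 230 mm long along its x, head 52 mm thick and 95 mm long; origin on its underside.
- file: Loose file with a wooden handle lying near the robot at the left, 270 mm long along its x, 22 mm high; origin on its underside.
- polish_jar: Loose jar with a red lid, 60 mm across, 75 mm high, at the back between the scales; origin at the centre of its underside.

How it is judged:
On the way, in this order (a step that is already met when the one before it is completed fails the run):
1. the green key of the scale under the silver bowl is held down (beyond 4 mm of its 8 mm) for 0.25 s (((horizontal distance between silver_bowl and pan_1 below 0.05 m and value of joint green_1 above 0.004 m) or (horizontal distance between silver_bowl and pan_2 below 0.05 m and value of joint green_2 above 0.004 m))), for 0.25 s.
2. that key is up again, and the blue key of the same scale is held down (beyond 4 mm) for 0.25 s (((horizontal distance between silver_bowl and pan_1 below 0.05 m and value of joint blue_1 above 0.004 m) or (horizontal distance between silver_bowl and pan_2 below 0.05 m and value of joint blue_2 above 0.004 m)) and value of joint each of green_1, green_2 below 0.002 m), for 0.25 s.
At the end, for the whole second after the job is handed in: all six keys are up (under 1 mm), the silver and copper bowls still stand upright at rest on the same pans within 10 mm of where they were, and everything else lies within 15 mm of where it was (value of joint each of green_1, white_1, blue_1, green_2, white_2, blue_2 below 0.001 m and ((horizontal distance between silver_bowl and pan_1 below 0.05 m and horizontal distance between copper_bowl and pan_2 below 0.05 m) or (horizontal distance between silver_bowl and pan_2 below 0.05 m and horizontal distance between copper_bowl and pan_1 below 0.05 m)) and distance of each of silver_bowl, copper_bowl from where it was at the start of the episode below 0.01 m and distance of each of brass_bowl, hammer, mallet, file, polish_jar from where it was at the start of the episode below 0.015 m and angle between each of silver_bowl, copper_bowl, brass_bowl's own z axis and vertical below 0.1 rad and linear speed of each of silver_bowl, copper_bowl below 0.02 m/s); the robot touches nothing.
It fails at once if a white key, or any key of the scale under the copper bowl, is pressed (beyond 2 mm) (value of joint any of white_1, white_2 above 0.002 m or (horizontal distance between copper_bowl and pan_1 below 0.05 m and value of joint any of green_1, blue_1 above 0.002 m) or (horizontal distance between copper_bowl and pan_2 below 0.05 m and value of joint any of green_2, blue_2 above 0.002 m)).
It fails at once if a key is pressed hard (over 30 N) (contact force between any of the arm, the fingers and green_1 above 30 N or contact force between any of the arm, the fingers and white_1 above 30 N or contact force between any of the arm, the fingers and blue_1 above 30 N or contact force between any of the arm, the fingers and green_2 above 30 N or contact force between any of the arm, the fingers and white_2 above 30 N or contact force between any of the arm, the fingers and blue_2 above 30 N).
It fails at once if the robot touches a bowl (over 0.5 N) (contact force between any of the arm, the fingers and silver_bowl above 0.5 N or contact force between any of the arm, the fingers and copper_bowl above 0.5 N or contact force between any of the arm, the fingers and brass_bowl above 0.5 N).
It fails at once if a bowl is shifted by more than 10 mm or lifted (distance of any of silver_bowl, copper_bowl, brass_bowl from where it was at the start of the episode above 0.01 m).
It fails at once if a tool or the jar is shifted by more than 15 mm, lifted or carried (distance of any of brass_bowl, hammer, mallet, file, polish_jar from where it was at the start of the episode above 0.015 m).
It also fails if it takes over 40 s, if anything falls off the work surface, if the arm or the gripper's body presses on something with over 40 N, if the wrist force passes 120 N, or if a joint passes its speed limit or range.

## Working session

There is one attempt and no reset: what is moved stays moved. The work goes in short steps, Python scripts to look and compute and a tool call to move; the robot and the scene stay as the last step left them, time stands still between calls to the robot, and variables do not carry over. Pictures are saved under pics/ and viewed, at most 10 in all, crops included, and the job is handed in when it is done.

Besides the shell and the picture viewer there is one more tool, called after "Call:" as name(argument=value, ...), one argument or row to a line, values as JSON. move_arm: Moves the arm, as the interface text tells. Its arguments: {"type":"object","properties":{"rows":{"type":"array"},"newtons":{"type":"number"}},"required":["rows"]}

```bash
mkdir -p pics
cat > h.py <<'E'
import numpy as np, cv2
from bench import bot
def grab(n,f):
    d=bot.grab_frame(n); cv2.imwrite(f,d["img"]); np.savez('%s.npz'%n,**d); return d
def px2w(n,u,v,z):
    d=np.load('%s.npz'%n); f=200/np.tan(np.radians(float(d["fovy"]))/2); P=d["pose"]
    r=P[:3,:3]@np.array([(u-d["cx"])/f,(v-d["cy"])/f,1]); c=P[:3,3]
    return c+r*(z-c[2])/r[2]
E
python3 - <<'E'
from h import *
for n in("top","side"):
    d=grab(n,f"pics/{n}0.png"); print(n,d["fovy"],d["cx"],d["cy"],d["pose"].round(3).tolist())
print(bot.get_obs())
E
```

```text
top 51.65232939373452 313.62298129364495 201.49844060005964 [[0.01, -0.997, 0.076, 0.445], [-1.0, -0.01, -0.002, -0.02], [0.003, -0.076, -0.997, 1.536], [0.0, 0.0, 0.0, 1.0]]
side 53.8237690272345 322.51869667510107 202.2221971686463 [[-0.991, -0.049, 0.123, 0.367], [-0.13, 0.535, -0.835, 1.138], [-0.024, -0.843, -0.537, 0.785], [0.0, 0.0, 0.0, 1.0]]
{'clock': 0.1, 'joints': array([-1.28150539e+00,  4.94147453e-01,  1.34605987e+00, -2.07029234e-05,
        1.30250668e+00, -9.54986521e-02]), 'joint_vel': array([-0.00134768, -0.00198111, -0.00064763,  0.00043427, -0.00034603,
       -0.00191537]), 'joint_efforts': array([ 1.46998424e-03, -8.83591318e+01, -3.84558964e+01, -1.88440818e-04,
        5.28674835e-03,  3.18030764e-06]), 'position': array([ 0.23453222, -0.57906629,  0.30334657]), 'eef_rot': array([ 9.81548461e-01,  1.91212720e-01, -6.41750476e-05, -5.57079334e-04]), 'force': array([ 0.33107598, -0.63542947,  0.12476394]), 'torque': array([-0.00473871,  0.01230619,  0.02967182]), 'grasp_force': 0.0, 'opening': 0.08563086814544554}
```

View pics/top0.png

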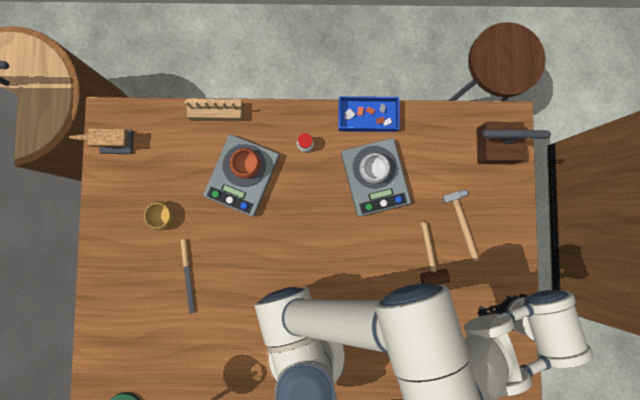

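View pics/side0.png

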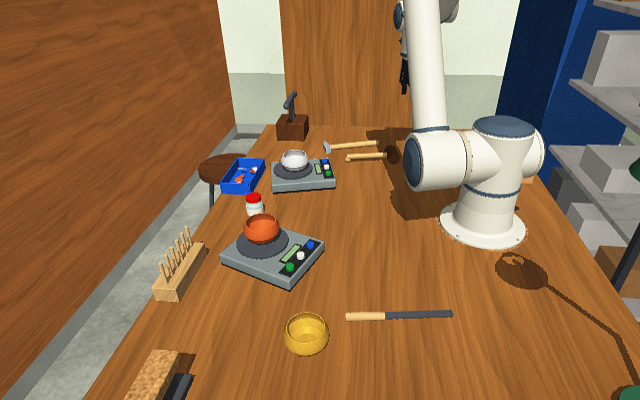

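The silver bowl is on the right-hand scale: top view bowl (375,167), with keys near (369,207), (384,204) and (398,202). I'll enlarge that area.

Run:
```python
from h import *
im=cv2.imread('pics/top0.png')[130:225,335:425]
im=cv2.resize(im,None,fx=6,fy=6,interpolation=cv2.INTER_CUBIC); cv2.imwrite('pics/c1.png',im)
I=cv2.imread('pics/top0.png').astype(int)
h=cv2.cvtColor(I.astype('uint8'),cv2.COLOR_BGR2HSV)
w=[]
for nm,lo,hi in(("g",(45,120,70),(80,255,255)),("b",(100,140,90),(125,255,255)),("w",(0,0,190),(180,40,255))):
    m=cv2.inRange(h,lo,hi); m[:195]=0;m[216:]=0;m[:,:355]=0;m[:,412:]=0
    n,_,s,c=cv2.connectedComponentsWithStats(m)
    for i in range(1,n):
        if s[i,4]>5: print(nm,c[i],s[i,4],px2w("top",*c[i],.057).round(4))
```

```text
g [368.42105263 206.65789474] 38 [ 0.5421 -0.2202  0.057 ]
b [398. 199.] 45 [ 0.5707 -0.3266  0.057 ]
w [383.03571429 202.60714286] 28 [ 0.5572 -0.2727  0.057 ]
```

View pics/c1.png

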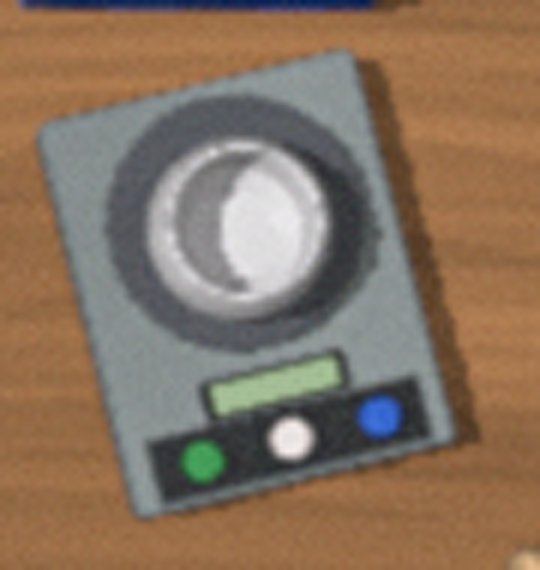

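Call:
move_arm(
  rows=[
    [0, 20, 20, 0, 0, 0, 0],
    [0, 31, 36, 0, 0, 0, 0],
    [0, 31, 36, 0, 0, 0, 0],
    [0, 31, 36, 0, 0, 0, 0],
    [0, 31, 36, 0, 0, 0, 0],
    [0, 31, 36, 0, 0, 0, 0],
    [0, 31, 36, 0, 0, 0, 0],
    [0, 31, 36, -10, 0, 0, 0],
    [0, 31, 36, -20, 0, 0, 0],
    [0, 25, 35, -30, 0, 0, 0],
    [0, 14, 16, -30, 0, 0, 0],
    [0, 0, 0, 0, 0, 0, 0],
  ],
  newtons=20,
)

```text
clock: 1.6
position: [0.5413, -0.2187, 0.2118]
eef_rot: [0.981, 0.192, -0.002, -0.001]
force: [-0.3, -0.0, -0.3]
opening: 0.0
grasp_force: 0.0
```

Call:
move_arm(
  rows=[
    [0, 1, -1, -15, 0, 0, 0],
    [0, 0, 0, -20, 0, 0, 0],
    [0, 0, 0, -20, 0, 0, 0],
    [0, 0, 0, -10, 0, 0, 0],
    [0, 0, 0, 0, 0, 0, 0],
    [0, 0, 0, 0, 0, 0, 0],
  ],
)

```text
clock: 2.35
position: [0.5428, -0.2217, 0.1496]
eef_rot: [0.982, 0.191, 0.0, 0.0]
force: [0.5, -0.7, 0.2]
opening: 0.0
grasp_force: 0.0
```

Run:
```python
from h import *
o=bot.get_obs();print(o["position"],o["force"])
a=grab("top","pics/t2.png")["img"];b=grab("side","pics/s2.png")["img"]
d=np.load('side.npz');P=np.linalg.inv(d["pose"]);f=200/np.tan(np.radians(float(d["fovy"]))/2)
def pr(p):
    q=P@np.r_[p,1];return (q[:2]/q[2]*f+[d["cx"],d["cy"]]).round(1)
print(pr(o["position"]-[0,0,.073]),pr([.5421,-.2202,.057]),pr([.5707,-.3266,.057]))
z=lambda i,s:cv2.resize(i,None,fx=s,fy=s,interpolation=cv2.INTER_CUBIC)
c=z(b[130:205,260:350],6);cv2.imwrite('pics/c2.png',c)
```

```text
[ 0.5428475  -0.22173309  0.14961824] [ 0.45350975 -0.6656817   0.19285844]
[327.7 166.6] [327.9 171.3] [324.1 159. ]
```

View pics/c2.png

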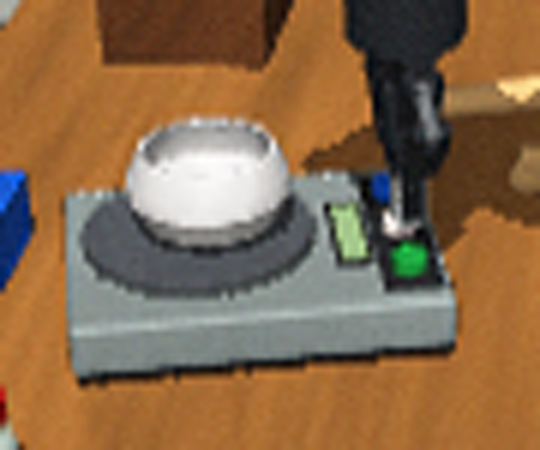

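The tip in the crop (405,225) is right above the green key (409,258), which agrees with the projection, so I'll press slowly.

Call:
move_arm(
  rows=[
    [0, 0, 1, -8, 0, 0, 0],
    [0, 0, 0, -6, 0, 0, 0],
    [0, 0, 0, -3, 0, 0, 0],
    [0, 0, 0, -2, 0, 0, 0],
    [0, 0, 0, -1, 0, 0, 0],
    [0, 0, 0, -1, 0, 0, 0],
    [0, 0, 0, -1, 0, 0, 0],
    [0, 0, 0, -1, 0, 0, 0],
    [0, 0, 0, 0, 0, 0, 0],
  ],
)

```text
clock: 3.58
position: [0.5426, -0.2203, 0.1259]
eef_rot: [0.982, 0.191, -0.0, -0.0]
force: [-2.4, 0.9, 4.2]
opening: 0.0002
grasp_force: 2.0
```

Contact with about 4 N at 4 mm depth, as expected. I'll go 2 mm further, hold and release.

Call:
move_arm(
  rows=[
    [0, 0, 0, -1, 0, 0, 0],
    [0, 0, 0, -1, 0, 0, 0],
    [0, 0, 0, 0, 0, 0, 0],
    [0, 0, 0, 0, 0, 0, 0],
    [0, 0, 0, 0, 0, 0, 0],
    [0, 0, 0, 0, 0, 0, 0],
  ],
)

```text
clock: 4.32
position: [0.5426, -0.2203, 0.124]
eef_rot: [0.982, 0.191, 0.0, 0.0]
force: [-3.2, 1.2, 6.2]
opening: -0.0001
grasp_force: 2.9
```

Run:
```python
from h import *
o=bot.get_obs();print(o["clock"],o["position"],o["force"])
```

```text
4.325 [ 0.54260027 -0.22030138  0.12395479] [-3.24126177  1.21611003  6.17348574]
```

Call:
move_arm(
  rows=[
    [0, 0, 0, -0.5, 0, 0, 0],
    [0, 0, 0, 2, 0, 0, 0],
    [0, 0, 0, 3, 0, 0, 0],
    [0, 0, 0, 10, 0, 0, 0],
    [0, 0, 0, 20, 0, 0, 0],
    [0, 7, -26, 5, 0, 0, 0],
    [0, 7, -27, 0, 0, 0, 0],
    [0, 7, -27, 0, 0, 0, 0],
    [0, 7, -26, 0, 0, 0, 0],
    [0, 0, 0, -10, 0, 0, 0],
    [0, 0, 0, 0, 0, 0, 0],
    [0, 0, 0, 0, 0, 0, 0],
  ],
)

```text
clock: 5.82
position: [0.5705, -0.3255, 0.1535]
eef_rot: [0.981, 0.192, -0.0, -0.0]
force: [-1.1, 0.5, 0.1]
opening: 0.0002
grasp_force: 0.0
```

Run:
```python
from h import *
o=bot.get_obs();print(o["position"],o["force"])
b=grab("side","pics/s3.png")["img"]
cv2.imwrite('pics/c3.png',cv2.resize(b[130:205,260:350],None,fx=6,fy=6,interpolation=cv2.INTER_CUBIC))
```

```text
[ 0.57049922 -0.32550014  0.15350021] [-1.08824759  0.46167666  0.05572824]
```

View pics/c3.png

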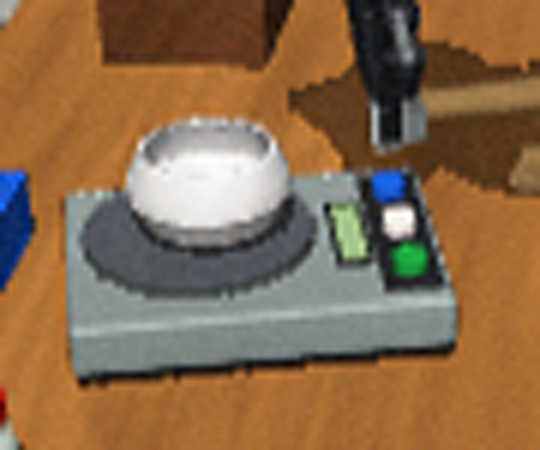

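The green key is up again and the tip (392,145) is above the blue key (388,185). I'll press the same way.

Call:
move_arm(
  rows=[
    [0, 0, -1, -8, 0, 0, 0],
    [0, 0, 0, -8, 0, 0, 0],
    [0, 0, 0, -4, 0, 0, 0],
    [0, 0, 0, -2.5, 0, 0, 0],
    [0, 0, 0, -1, 0, 0, 0],
    [0, 0, 0, -1, 0, 0, 0],
    [0, 0, 0, -1, 0, 0, 0],
    [0, 0, 0, -1, 0, 0, 0],
    [0, 0, 0, 0, 0, 0, 0],
  ],
)

```text
clock: 7.0
position: [0.5706, -0.3273, 0.127]
eef_rot: [0.982, 0.191, 0.0, 0.0]
force: [0.2, 0.6, 3.5]
opening: -0.0003
grasp_force: 1.6
```

Call:
move_arm(
  rows=[
    [0, 0, 0, -1, 0, 0, 0],
    [0, 0, 0, -1, 0, 0, 0],
    [0, 0, 0, 0, 0, 0, 0],
    [0, 0, 0, 0, 0, 0, 0],
    [0, 0, 0, 0, 0, 0, 0],
    [0, 0, 0, 0, 0, 0, 0],
  ],
)

```text
clock: 7.75
position: [0.5707, -0.3273, 0.125]
eef_rot: [0.982, 0.191, 0.0, 0.0]
force: [-0.6, 1.8, 4.5]
opening: 0.0
grasp_force: 2.5
```

By depth this is about 5 mm, but 4.5 N is marginal. I'll go 1 mm deeper and hold again.

Call:
move_arm(
  rows=[
    [0, 0, 0, -1, 0, 0, 0],
    [0, 0, 0, -0.5, 0, 0, 0],
    [0, 0, 0, 0, 0, 0, 0],
    [0, 0, 0, 0, 0, 0, 0],
    [0, 0, 0, 0, 0, 0, 0],
    [0, 0, 0, 0, 0, 0, 0],
  ],
)

```text
clock: 8.5
position: [0.5706, -0.3273, 0.1235]
eef_rot: [0.982, 0.191, 0.0, 0.0]
force: [-1.6, 0.2, 6.1]
opening: 0.0003
grasp_force: 3.1
```

Call:
move_arm(
  rows=[
    [0, 0, 0, 2, 0, 0, 0],
    [0, 0, 0, 3, 0, 0, 0],
    [0, 0, 0, 10, 0, 0, 0],
    [0, 0, 0, 25, 0, 0, 0],
    [0, 0, 0, 40, 0, 0, 0],
    [0, -10, 0, 40, 0, 0, 0],
    [0, -10, 0, 20, 0, 0, 0],
    [0, 0, 0, 0, 0, 0, 0],
    [0, 0, 0, 0, 0, 0, 0],
  ],
)

```text
clock: 9.62
position: [0.5503, -0.327, 0.2621]
eef_rot: [0.982, 0.191, -0.001, -0.001]
force: [-0.9, 0.5, 0.5]
opening: 0.0003
grasp_force: 0.0
```

Run:
```python
from h import *
b=grab("side","pics/s4.png")["img"]
cv2.imwrite('pics/c4.png',cv2.resize(b[130:205,260:350],None,fx=6,fy=6,interpolation=cv2.INTER_CUBIC))
```

```text
(no output)
```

View pics/c4.png

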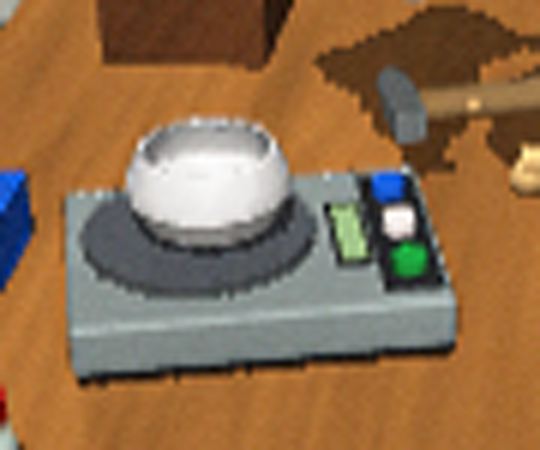

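All keys are up, the bowl hasn't moved and the arm is clear, so I'll hand in.

```bash
python3 -c "
from bench import bot
print(bot.close_job())"
```

```text
the job is handed in; nothing more can be done
None
```

I pressed, held and released the green key and then the blue key on the silver bowl's scale (at the robot's right), each at about 6 N and 6 mm deep. Then I withdrew the arm and handed the job in; no verdict came back.

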